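# Lock a lino block in the printmaker's clamping board

### The arm

A 6-joint arm with a two-finger parallel gripper is mounted at the origin on the work surface. World frame = base frame: x ahead of the robot, y to its left, z up, the work surface at z = 0. Lengths are in m, angles in degrees, forces in N, time in s.
With the tool pointing down it reaches from about 0.4 to 0.825 m from the base axis. Payload 7 kg.
Tool frame: the origin (TCP) lies midway between the tips of the shut fingers; the grasp point (between the pads) lies 19 mm behind it; z points along the fingers, y is the line along which they close (so a half turn about z gives the same grasp; the last joint's range is limited). The gripper opens to 88 mm and grips with 3 to 60 N. Pads are 19 mm wide; open, the fingers measure 130 mm over their backs; the gripper's body (78 mm by 193 mm) begins 47 mm behind the grasp point.
Start: joints at [92.137, 20.546, 0.682, 0, -70.136, -16.507], TCP at [0.168, 0.654, 0.227] pointing down, gripper open.
Joint ranges: [-176.03, 176.03], [-82.01, 121.73], [-58.28, 71.71], [-173.87, 95.51], [-174.79, -0.11], [-173.66, 173.66]. Speed limits (degrees/s): [136.94, 136.94, 172.46, 180, 180, 180].

### API

Orientations are given as [roll, pitch, yaw] about the fixed x, y, z axes, in that order (R = Rz(yaw) Ry(pitch) Rx(roll)).
In Python, from plant import r gives the robot as it stands. The module is installed in compiled form; this text tells all that it offers.
- The arm moves only by the tool play_rows, never from a script. Its argument "rows" is a list of rows, each an object with "slide": the shift along the tool's x, y, z as a fraction of full scale, a list of three; "delta_rot": the turn, a rotation vector about the tool's x, y, z as a fraction of full scale, a list of three; "fingers": the opening, from -1 (shut) to 1 (fully open). In form: [{"slide": [x, y, z], "delta_rot": [rx, ry, rz], "fingers": fingers}, ...]. A call has 1 to 8 rows; each row shifts and turns the commanded pose from where the row before left it, along the tool's axes as they then stand; what a row does not reach is not made up. Full scale, the value 1, is 0.15 m for a shift and 0.08 rad for a turn. A row lasts 1/8 s, in which the tool goes at most 62.5 mm and 10.7 degrees, less where a joint would pass 70% of its speed; a pose out of reach is approached as far as the arm can. A call with a number of a shift or a turn outside -1 to 1 is refused whole. A call with a gripper value outside its range is refused whole. The fingers move at their own pace and stop on an object; "squeeze" is the grip in N (left out, the last holds). Time passes only in rows, so rows that do not move let the fingers close. It gives the time, the measured TCP pose, the force, the opening and the grip force at its end, in the units of the state.
- r.get_state(): the state, without advancing time (a new reading comes with each control period).
- r.capture(name): name is "side" or "top"; returns a dict with "image" (480x640x3 uint8, blue, green, red), "fx", "fy", "cx", "cy" (pixels), "R" (3x3) and "t" (3): a world point X has camera coordinates R X + t. Camera axes: x right, y down, z forward; pixel columns grow to the right and rows downward; lengths in m; the calibration is good to about 2 mm. A picture is of the moment at which its call begins. There is no depth.
- r.close_job(): hands the job in; it is judged then, once.
The state is a dict: "time_s": time; "joints": joint angles; "qd": joint speeds; "joint_torque": joint torques, N m; "tcp_pos": TCP position; "eef_rot": TCP orientation; "contact_force": force on the tool from outside, world axes, zero at the start; "moment": the same for the moment, N m; "gripper_width": finger opening in m; "gripper_force": force on a finger pad.
Only numpy, scipy, OpenCV 4.12 (cv2) and the standard library are available. Lean on these libraries where they do the work, as an engineer would, in place of code of your own. Each camera call takes 0.05 s, during which the arm holds its last target. There are 200 camera calls.

### The job

Get the long lino block ready for carving: lay it flat, lino up, on the wooden clamping board between the far fence and the sliding bar, lengthwise from bar to fence. Then slide the bar up until the block is snug against the fence's pad, and slide the thumb wedge along between the heel rail and the bar's ramp until it jams firmly, so that the block stays clamped by itself when you let go. Leave the square block, the ink tin and the brush pot as they are.

Things in the scene. Friction and masses are not known exactly. Their poses are not given: they have to be found in the camera images.
- jig: fixed plywood clamping board, 250 x 350 mm, top at z = 12 mm. Origin on the table surface; x is the clamping direction (bar to fence, away from the robot), y runs along the bar towards the side where the wedge waits, z up. It spans x -110 to +140, y -100 to +250 mm. Place and turn (about 20 degrees either way) vary
- bed (a point): the place for the block: point on the board's top (jig x = 55, y = 0, z = 12 mm), the middle of the clamped block's underside. Same axes as the jig. Bar and fence are both about 150 mm wide, centred about y = 0, and nothing stands beside the block in y
- fence: fixed wooden fence across the bed at the far side, 22 x 150 mm, 20 mm high above the board's top, faced towards the bar with a black springy rubber pad 8 mm thick, of the same width and height. Origin in the middle of the fence's underside; the pad's face is 19 mm nearer the bar (jig x = 100 mm)
- heel: fixed wooden heel rail behind the bar, on the robot's side, 30 x 260 mm (jig y -10 to +250 mm), 26 mm high above the board's top. Origin in the middle of its underside; its face towards the bar is 15 mm from its origin (jig x = -60 mm). The wedge's flat side slides along this face
- bar (a joint): travel of the wooden sliding bar along the jig's +x, in m: 0 fully open (114 mm from bar to pad), 0.024 where it just touches the 90 mm long block held against the pad, 0.040 its end. It stays where it is left, takes about 2 N to move, and starts at 0 to 0.005. The bar's top is 36 mm above the table
- bar_knob (a point): middle of the grip of the black round knob standing on the bar, 24 mm in diameter; its grip reaches from 10 mm below to 16 mm above this point. The knob's axis is 17 mm behind the bar's front face, at jig y = -30 mm, this point 58 mm above the table
- bar_face (a point): point on the bar's front (clamping) face, at jig y = 0, half-way up the bar. The bar spans jig y -70 to +80 mm and is 30 mm thick at its +y end; its back is a ramp (slope 0.15), 45 mm thick from y = -20 mm on. With the block gripped, the channel between ramp and heel is 40 mm wide at its mouth (y = +80) and narrows towards -y; with the bar open the wedge cannot enter
- wedge: loose pale wooden wedge, 120 mm long, 24 high, 28 wide at the thin and 46 at the thick end. Lies by the heel beyond the bar's +y end, thin end to the bar. Origin mid-length on the underside, 18 mm from the flat (heel) side; y points thin to thick, x flat to ramp side. Slid along jig -y it jams with its origin at jig y about 53 mm (+-12); a 12 to 20 N push locks it between heel and bar
- wedge_tab (a point): centre of the wedge's upright thumb tab, a plate 30 mm (x) by 12 mm (y), 34 mm tall on the wedge's top; 46 mm from the wedge's origin along +y, 2 mm along +x, 17 mm below the tab's top (70 mm above the table). 8 mm of wedge lie behind it. It can be pinched from above or pushed
- long_block_center (a point): centre of the long lino block: plywood with brown lino on top, 90 mm (its x) by 60 mm (its y), 24 mm thick, 130 g; lies flat on the table, lino up, right of the board. Either end may face the fence
- square_block_center (a point): centre of the other lino block, 70 x 70 mm, 24 mm thick; to be left alone. The two blocks may change places
- ink_tin: bare metal ink tin, 80 mm across, 60 mm high, on the table; to be left alone. Origin in the middle of its underside
- brush_pot: blue pot with brushes, 72 mm across, 90 mm high (brushes to 175 mm), left of the board; to be left alone. Origin in the middle of its underside
- pad (a joint): how far the fence's rubber pad is pressed in, in m: 0 when free, at most 0.005; it springs back with 5 N per mm. A clamped block keeps it pressed in by about 1 mm or more
Mind the look-alikes: they are no part of the job. Of the things like the wedge, leave any that is black; of the rest the larger one is meant. What is shaped like the part that bears long_block_center but red is not meant.

How it is judged (in metres and radians):
On the way, in this order (a step that is already met when the one before it is completed fails the run):
1. the long block lies flat on the board between bar and fence (z of long_block_center in the frame of bed below 0.016 m and x of long_block_center in the frame of bed between -0.03 and 0.01 m and y of long_block_center in the frame of bed between -0.045 and 0.045 m), for 0.2 s.
2. the bar is slid up against the block (value of joint bar above 0.0205 m), for 0.1 s.
At the end, for the whole second after the job is handed in: The long block lies flat, lino up, lengthwise on the board (within 0.08 rad), held so that the fence's pad stays pressed in over 0.4 mm; bar travel 20.5 to 30 mm; the wedge, over 55 mm into the channel, is jammed and presses on the heel rail with over 2 N. Block and wedge at rest (value of joint pad above 0.0004 m and contact force between heel and wedge above 2 N and value of joint bar between 0.0205 and 0.03 m and y of wedge in the frame of jig below 0.085 m and z of long_block_center in the frame of bed below 0.016 m and angle between long_block_center's own z axis and vertical below 0.08 rad and angle between the x axis of long_block_center and the x axis of jig, either way round below 0.08 rad and linear speed of each of long_block, wedge below 0.01 m/s); the robot touches nothing.
It fails at once if the square block is moved more than 30 mm (distance of square_block_center from where it was at the start of the episode above 0.03 m).
It fails at once if the ink tin is moved more than 30 mm (distance of ink_tin from where it was at the start of the episode above 0.03 m).
It fails at once if the brush pot is moved more than 30 mm (distance of brush_pot from where it was at the start of the episode above 0.03 m).
It also fails if it takes over 58 s, if anything falls off the work surface, if the arm or the gripper's body presses on something with over 40 N, if the wrist force passes 120 N, or if a joint passes its speed limit or range.

## Working session

There is one attempt and no reset: what is moved stays moved. The work goes in short steps, Python scripts to look and compute and a tool call to move; the robot and the scene stay as the last step left them, time stands still between calls to the robot, and variables do not carry over. Pictures are saved under pics/ and viewed, at most 10 in all, crops included, and the job is handed in when it is done.

Besides the shell and the picture viewer there is one more tool, called after "Emit:" by a JSON object that holds its "op" and its "data". play_rows: Moves the arm, as the interface text tells. Shift numbers are shares of 0.15 m and turn numbers shares of 0.08 rad, none past 1 either way. Its arguments: {"type":"object","properties":{"rows":{"type":"array"},"squeeze":{"type":"number"}},"required":["rows"]}

```bash
mkdir -p pics
cat > h.py <<'E'
import numpy as np, cv2, json
from plant import r
def cap(n,f):
    c=r.capture(n); cv2.imwrite('pics/'+f+'.png',c['image']); 
    np.savez('pics/'+f+'.npz',**{k:np.array(c[k]) for k in('image','fx','fy','cx','cy','R','t')}); return c
def ld(f): return np.load('pics/'+f+'.npz')
def w(c,u,v,z):
    R=np.array(c['R']);t=np.array(c['t'])
    d=R.T@np.array([(u-c['cx'])/c['fx'],(v-c['cy'])/c['fy'],1]);o=-R.T@t
    return o+d*(z-o[2])/d[2]
def px(c,X):
    p=np.array(c['R'])@np.array(X)+np.array(c['t']); return np.array([c['fx']*p[0]/p[2]+c['cx'],c['fy']*p[1]/p[2]+c['cy']])
E
python3 - <<'E'
from h import *
for n in('top','side'):
    c=cap(n,n+'0'); R=np.array(c['R']);print(n,c['fx'],-R.T@c['t'],R.round(2).tolist())
print(r.get_state())
E
```

```text
top 549.2363397045987 [0.42742607 0.01997373 1.31605384] [[-0.01, -1.0, 0.01], [-1.0, 0.01, -0.03], [0.03, -0.01, -1.0]]
side 556.3473100860219 [-0.32538991 -0.95719055  0.82398384] [[0.77, -0.64, 0.0], [-0.32, -0.39, -0.86], [0.55, 0.66, -0.51]]
{'time_s': 0.1, 'joints': array([ 9.21372111e+01,  2.05875962e+01,  6.38489417e-01, -1.60081135e-02,
       -7.01347699e+01, -1.65070629e+01]), 'qd': array([-0.06551564,  0.04901057,  0.08222537,  0.10577623, -0.03084947,
       -0.13431402]), 'joint_torque': array([-1.84630233e-03, -5.84167850e+01,  2.93751276e+01,  7.01544240e+00,
        1.02132914e-02, -5.56771636e-05]), 'tcp_pos': array([0.167448  , 0.65345563, 0.22571476]), 'eef_rot': array([ 1.79915304e+02, -9.40499870e-03, -1.43752955e+01]), 'contact_force': array([ 0.86892423, -0.18824147,  0.05072861]), 'moment': array([-0.00249367, -0.00789637,  0.0060445 ]), 'gripper_force': 0.0, 'gripper_width': 0.08797017210449859}
```

View pics/top0.png

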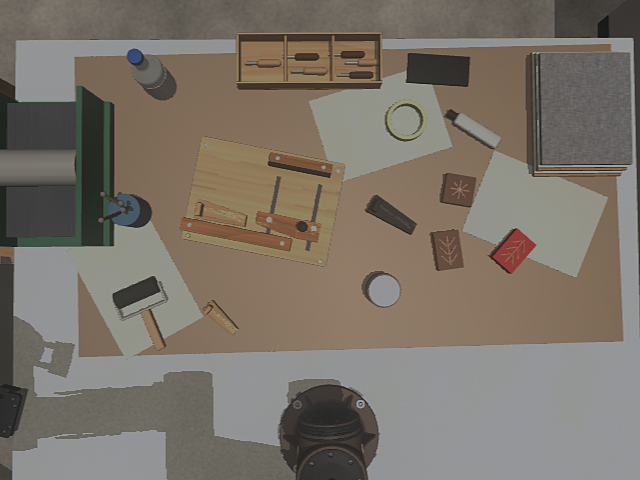

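View pics/side0.png

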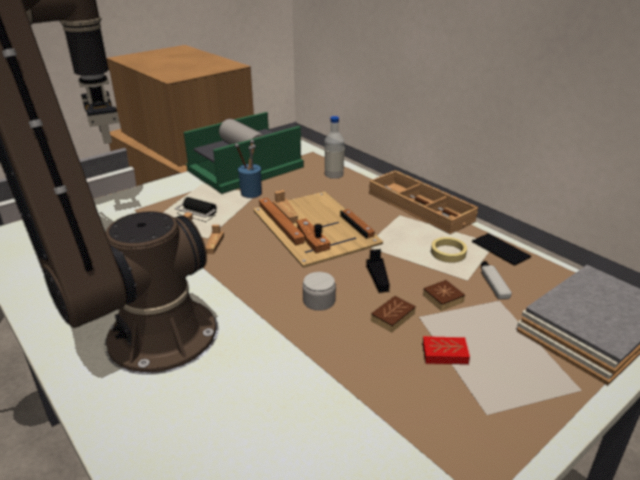

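The top picture shows the board at about (262,200) and these look-alikes:

- **Blocks:** brown oblong (447,250), brown square (458,190), red oblong (514,250). I choose (447,250).
- **Wedges:** pale on the board (221,214), a smaller pale one (220,317), black (390,214). I choose (221,214).

The tin is at (382,289) and the pot at (128,210). One close crop will check these choices.

Run:
```python
from h import *
c=ld('top0');im=c['image']
a=cv2.resize(im[125:275,170:350],None,fx=3,fy=3,interpolation=cv2.INTER_CUBIC)
b=cv2.resize(im[165:285,425:505],None,fx=3,fy=3,interpolation=cv2.INTER_CUBIC)
o=np.zeros((450,540+240,3),np.uint8);o[:,:540]=a;o[:360,540:]=b
cv2.imwrite('pics/crop1.png',cv2.convertScaleAbs(o,alpha=1.5))
```

```text
(no output)
```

View pics/crop1.png

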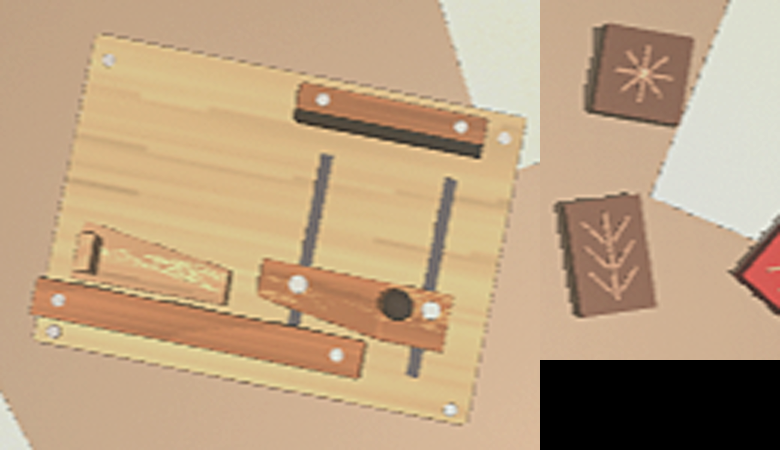

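```bash
cat >> h.py <<'E'
def fit2(L,P):
    L=np.array(L,float);P=np.array(P)[:,:2];a=L.mean(0);b=P.mean(0)
    z=np.sum((P-b)@np.array([1,-1j]).conj()*0+((P-b)[:,0]+1j*(P-b)[:,1])*((L-a)[:,0]-1j*(L-a)[:,1]))
    th=np.angle(z);R=np.array([[np.cos(th),-np.sin(th)],[np.sin(th),np.cos(th)]])
    o=b-R@a; return o,np.degrees(th),np.linalg.norm((P-(L@R.T+o)),axis=1)
E
python3 - <<'E'
from h import *
c=ld('top0')
f=lambda x,y:(170+(x+.5)/3-.5,125+(y+.5)/3-.5)
P=[w(c,*f(*p),.012) for p in[(97,35),(526,116),(466,424),(32,342)]]
o,th,e=fit2([(.14,.25),(.14,-.1),(-.11,-.1),(-.11,.25)],P);print('jig',o,th,e)
g=lambda x,y:(425+(x-540+.5)/3-.5,165+(y+.5)/3-.5)
P=[w(c,*g(*p),.024) for p in[(568,203),(639,195),(656,307),(579,317)]]
print('blk',fit2([(.045,.03),(.045,-.03),(-.045,-.03),(-.045,.03)],P))
P=[w(c,*g(*p),.024) for p in[(603,24),(694,37),(680,126),(592,112)]];print('sq',np.mean(P,0))
J=lambda x:(np.array([[np.cos(np.radians(th)),np.sin(np.radians(th))],[-np.sin(np.radians(th)),np.cos(np.radians(th))]])@(x[:2]-o)).round(4)
print('knob',J(w(c,*f(397,304),.074)))
print('fence pad top R/L',J(w(c,*f(481,157),.032)),J(w(c,*f(295,121),.032)))
print('heel front',J(w(c,*f(365,343),.038)),J(w(c,*f(36,278),.038)))
print('bar front',J(w(c,*f(261,259),.036)),J(w(c,*f(454,297),.036)))
print('tab top',[J(w(c,*f(*p),.070)) for p in[(100,234),(81,230),(76,270),(94,274)]])
print('wedge thin',[J(w(c,*f(*p),.036)) for p in[(231,268),(224,304)]],J(w(c,*f(86,224),.036)))
# block color mask
hsv=cv2.cvtColor(c['image'],cv2.COLOR_BGR2HSV);print(hsv[250,438],hsv[190,450],hsv[270,447],hsv[280,430])
E
```

```text
jig [0.52592028 0.07985976] -11.357733905682885 [0.00264156 0.00072628 0.00168923 0.00037464]
blk (array([ 0.43550645, -0.28580592]), np.float64(6.295105045005088), array([0.00189287, 0.00185171, 0.00080694, 0.00059929]))
sq [ 0.57770334 -0.31300099  0.024     ]
knob [-0.0289 -0.0295]
fence pad top R/L [ 0.0985 -0.0705] [0.0986 0.0777]
heel front [-0.0617 -0.0094] [-0.0604  0.2505]
bar front [-0.0128  0.0825] [-0.0134 -0.0705]
tab top [array([-0.0191,  0.2014]), array([-0.0189,  0.216 ]), array([-0.0493,  0.2138]), array([-0.0497,  0.1999])]
wedge thin [array([-0.0241,  0.104 ]), array([-0.0526,  0.1039])] [-0.0118  0.2212]
[ 11  96 101] [11 95 94] [ 15  72 145] [ 15  72 141]
```

The crop confirms both choices. The oblong fern block is the long one, and the larger pale wedge with its tab lies by the heel. Measured: jig origin (0.526, 0.080) at yaw -11.4°, block (0.4355, -0.286) at yaw 6.3°. I start the travel high up.

Emit:
{"op": "play_rows", "data": {"rows": [{"slide": [0.34, 0.2, 0], "delta_rot": [0, 0, 0], "fingers": 1}, {"slide": [0.34, 0.2, 0], "delta_rot": [0, 0, 0], "fingers": 1}, {"slide": [0.34, 0.2, 0], "delta_rot": [0, 0, 0], "fingers": 1}, {"slide": [0.34, 0.2, 0], "delta_rot": [0, 0, 0], "fingers": 1}, {"slide": [0.34, 0.2, 0], "delta_rot": [0, 0, 0], "fingers": 1}, {"slide": [0.34, 0.2, 0], "delta_rot": [0, 0, 0], "fingers": 1}, {"slide": [0, 0.38, 0], "delta_rot": [0, 0, -1], "fingers": 1}, {"slide": [0, 0.38, 0], "delta_rot": [0, 0, -1], "fingers": 1}], "squeeze": 30}}

```text
time_s: 1.1
tcp_pos: [0.3952, 0.29, 0.2257]
eef_rot: [179.9, 0.0, -5.1]
contact_force: [-0.0, -0.0, 0.3]
gripper_width: 0.0875
gripper_force: 0.0
```

Emit:
{"op": "play_rows", "data": {"rows": [{"slide": [0.2, 0.36, 0], "delta_rot": [0, 0, -0.83], "fingers": 1}, {"slide": [0.2, 0.36, 0], "delta_rot": [0, 0, -0.83], "fingers": 1}, {"slide": [0.2, 0.36, 0], "delta_rot": [0, 0, -0.83], "fingers": 1}, {"slide": [-0.09, 0.385, 0], "delta_rot": [0, 0, 0], "fingers": 1}, {"slide": [-0.09, 0.385, 0], "delta_rot": [0, 0, 0], "fingers": 1}, {"slide": [-0.09, 0.385, 0], "delta_rot": [0, 0, 0], "fingers": 1}, {"slide": [-0.09, 0.385, 0], "delta_rot": [0, 0, 0], "fingers": 1}, {"slide": [-0.09, 0.385, 0], "delta_rot": [0, 0, 0], "fingers": 1}]}}

```text
time_s: 2.1
tcp_pos: [0.4448, -0.1679, 0.2266]
eef_rot: [-180.0, -0.0, 6.2]
contact_force: [0.9, 0.3, -1.1]
gripper_width: 0.0874
gripper_force: 0.0
```

```bash
cat >> h.py <<'E'
def go(x,y,z,yaw):
    s=r.get_state();a=np.radians(s['eef_rot'][2]);d=np.array([x,y,z])-s['tcp_pos']
    b=np.radians(yaw) 
    for n,k in(('cur',a),('new',b)):
        t=np.array([np.cos(k)*d[0]+np.sin(k)*d[1],np.sin(k)*d[0]-np.cos(k)*d[1],-d[2]])/.15
        print(n,t.round(3))
    print('rotz',round(-(b-a)/.08,3),'pos',s['tcp_pos'].round(4),'rot',s['eef_rot'].round(2),s['joints'].round(0))
E
python3 - <<'E'
from h import *
go(.4355,-.286,.12,6.3)
E
```

```text
cur [-0.147  0.776  0.711]
new [-0.148  0.776  0.711]
rotz -0.015 pos [ 0.4448 -0.1679  0.2266] rot [-1.80e+02 -2.00e-02  6.23e+00] [  3.   1. -24.  -0. -65.  93.]
```

Emit:
{"op": "play_rows", "data": {"rows": [{"slide": [-0.05, 0.26, 0.2], "delta_rot": [0, 0, 0], "fingers": 1}, {"slide": [-0.05, 0.26, 0.2], "delta_rot": [0, 0, 0], "fingers": 1}, {"slide": [-0.05, 0.26, 0.2], "delta_rot": [0, 0, 0], "fingers": 1}, {"slide": [0, 0, 0.1], "delta_rot": [0, 0, 0], "fingers": 1}, {"slide": [0, 0, 0], "delta_rot": [0, 0, 0], "fingers": 1}]}}

```text
time_s: 2.72
tcp_pos: [0.4347, -0.2846, 0.1203]
eef_rot: [-179.9, 0.2, 6.2]
contact_force: [0.7, -0.4, 0.4]
gripper_width: 0.0875
gripper_force: 0.0
```

Run:
```python
from h import *
go(.4355,-.286,.006,6.3)
c=cap('side','side1')
im=c['image'][230:370,310:470]
cv2.imwrite('pics/crop2.png',cv2.convertScaleAbs(cv2.resize(im,None,fx=4,fy=4,interpolation=cv2.INTER_CUBIC),alpha=1.3))
```

```text
cur [0.004 0.01  0.762]
new [0.004 0.01  0.762]
rotz -0.031 pos [ 0.4347 -0.2846  0.1203] rot [-1.7994e+02  1.6000e-01  6.1600e+00] [-12.  12. -27.  -0. -52. 108.]
```

View pics/crop2.png

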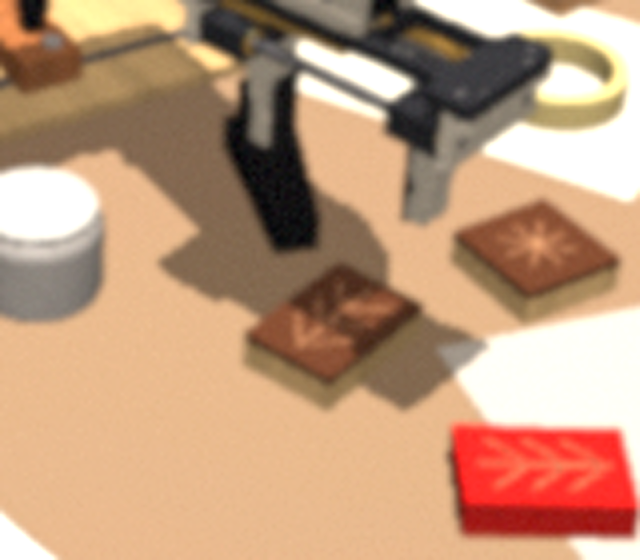

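The crop shows the fingers above the fern block. The lino corners are at crop (247,340), (340,264), (420,304) and (327,378), and the tin is well clear. I'll check the block position with this view.

Run:
```python
from h import *
c=ld('side1')
f=lambda x,y:(310+(x+.5)/4-.5,230+(y+.5)/4-.5)
P=[w(c,*f(*p),.024) for p in[(340,264),(420,304),(327,380),(246,340)]]
print(fit2([(.045,.03),(.045,-.03),(-.045,-.03),(-.045,.03)],P))
```

```text
(array([ 0.43268586, -0.28498765]), np.float64(9.203582431224259), array([0.00221204, 0.00158566, 0.00293063, 0.003111  ]))
```

Emit:
{"op": "play_rows", "data": {"rows": [{"slide": [0, 0, 0.3], "delta_rot": [0, 0, -0.15], "fingers": 1}, {"slide": [0, 0, 0.3], "delta_rot": [0, 0, 0], "fingers": 1}, {"slide": [0, 0.005, 0.16], "delta_rot": [0, 0, 0], "fingers": 1}, {"slide": [0, 0, 0], "delta_rot": [0, 0, 0], "fingers": 1}, {"slide": [0, 0, 0], "delta_rot": [0, 0, 0], "fingers": -1}, {"slide": [0, 0, 0], "delta_rot": [0, 0, 0], "fingers": -1}, {"slide": [0, 0, 0], "delta_rot": [0, 0, 0], "fingers": -1}, {"slide": [0, 0, 0], "delta_rot": [0, 0, 0], "fingers": -1}]}}

```text
time_s: 3.78
tcp_pos: [0.4364, -0.2857, 0.0085]
eef_rot: [180.0, -0.1, 6.9]
contact_force: [-0.5, 2.2, 7.7]
gripper_width: 0.0597
gripper_force: 30.0
```

Emit:
{"op": "play_rows", "data": {"rows": [{"slide": [0, 0, -0.38], "delta_rot": [0, 0, 0], "fingers": -1}, {"slide": [0, 0, -0.38], "delta_rot": [0, 0, 0], "fingers": -1}, {"slide": [0.12, -0.34, 0], "delta_rot": [0, 0, 0.8], "fingers": -1}, {"slide": [0.12, -0.34, 0], "delta_rot": [0, 0, 0.8], "fingers": -1}, {"slide": [0.12, -0.34, 0], "delta_rot": [0, 0, 0.8], "fingers": -1}, {"slide": [0.12, -0.34, 0], "delta_rot": [0, 0, 0.8], "fingers": -1}, {"slide": [0.12, -0.34, 0], "delta_rot": [0, 0, 0.8], "fingers": -1}, {"slide": [0, 0, 0], "delta_rot": [0, 0, 0], "fingers": -1}]}}

```text
time_s: 4.78
tcp_pos: [0.529, -0.0295, 0.1216]
eef_rot: [-180.0, -0.0, -11.3]
contact_force: [-1.2, -0.9, -1.4]
gripper_width: 0.0593
gripper_force: 30.0
```

Run:
```python
from h import *
go(.571,.071,.021,-11.36); print(r.get_state()['gripper_width'])
```

```text
cur [ 0.144 -0.712  0.671]
new [ 0.143 -0.712  0.671]
rotz 0.019 pos [ 0.529  -0.0295  0.1216] rot [-1.7998e+02 -4.0000e-02 -1.1270e+01] [ 18.  12. -26.   0. -52.  61.]
0.05926408354701061
```

Emit:
{"op": "play_rows", "data": {"rows": [{"slide": [0.07, -0.356, 0], "delta_rot": [0, 0, 0], "fingers": -1}, {"slide": [0.074, -0.356, 0], "delta_rot": [0, 0, 0], "fingers": -1}, {"slide": [0, 0, 0.25], "delta_rot": [0, 0, 0], "fingers": -1}, {"slide": [0, 0, 0.15], "delta_rot": [0, 0, 0], "fingers": -1}, {"slide": [0, 0, 0], "delta_rot": [0, 0, 0], "fingers": -1}]}}

```text
time_s: 5.4
tcp_pos: [0.568, 0.0669, 0.0598]
eef_rot: [179.9, 0.2, -11.5]
contact_force: [-0.3, -0.0, -0.7]
gripper_width: 0.06
gripper_force: 30.0
```

Run:
```python
from h import *
go(.571,.071,.021,-11.36)
c=cap('side','side2');d=cap('top','top2')
a=cv2.resize(c['image'][175:275,240:390],None,fx=4,fy=4,interpolation=cv2.INTER_CUBIC)
cv2.imwrite('pics/crop3.png',cv2.convertScaleAbs(a,alpha=1.4))
```

```text
cur [ 0.014 -0.031  0.258]
new [ 0.014 -0.031  0.258]
rotz -0.023 pos [0.568  0.0669 0.0598] rot [179.85   0.22 -11.47] [ 26.  20. -24.  -0. -46.  52.]
```

View pics/crop3.png

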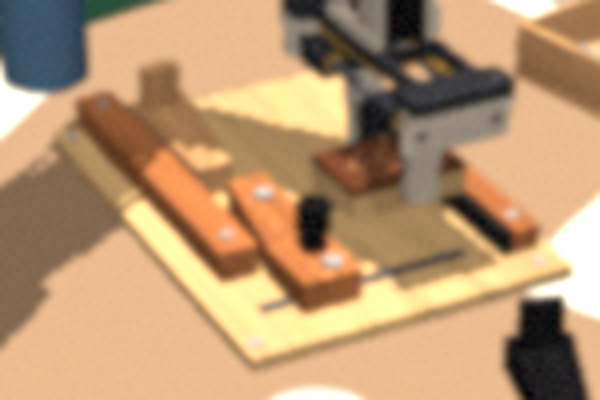

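The crop shows the block held lengthwise between bar and pad, its bar-side edge at about crop (315,158) to (360,190). The knob is clear at (313,222). Lowering and letting go.

Emit:
{"op": "play_rows", "data": {"rows": [{"slide": [0.014, -0.025, 0.13], "delta_rot": [0, 0, 0], "fingers": -1}, {"slide": [0, 0, 0.09], "delta_rot": [0, 0, 0], "fingers": -1}, {"slide": [0, 0, 0.035], "delta_rot": [0, 0, 0], "fingers": -1}, {"slide": [0, 0, 0], "delta_rot": [0, 0, 0], "fingers": -1}, {"slide": [0, 0, 0], "delta_rot": [0, 0, 0], "fingers": -0.2}, {"slide": [0, 0, 0], "delta_rot": [0, 0, 0], "fingers": 0.9}, {"slide": [0, 0, 0], "delta_rot": [0, 0, 0], "fingers": 0.9}]}}

```text
time_s: 6.38
tcp_pos: [0.5729, 0.0714, 0.0238]
eef_rot: [-180.0, -0.0, -11.4]
contact_force: [0.3, 0.5, 0.5]
gripper_width: 0.0743
gripper_force: 0.0
```

Emit:
{"op": "play_rows", "data": {"rows": [{"slide": [0, 0, 0], "delta_rot": [0, 0, 0], "fingers": 1}, {"slide": [0, 0, -0.2], "delta_rot": [0, 0, 0], "fingers": 1}, {"slide": [0, 0, -0.35], "delta_rot": [0, 0, 0], "fingers": 1}, {"slide": [-0.25, 0.1, -0.1], "delta_rot": [0, 0, 0], "fingers": 0}, {"slide": [-0.26, 0.1, 0], "delta_rot": [0, 0, 0], "fingers": 0}, {"slide": [0, 0, 0], "delta_rot": [0, 0, 0], "fingers": 0}]}}

```text
time_s: 7.12
tcp_pos: [0.4892, 0.0565, 0.1215]
eef_rot: [-180.0, -0.0, -11.4]
contact_force: [0.3, 0.1, 0.4]
gripper_width: 0.0632
gripper_force: 0.0
```

Run:
```python
from h import *
go(.4918,.0567,.042,-11.36)
c=cap('side','side3');d=cap('top','top3')
a=cv2.resize(c['image'][175:275,240:390],None,fx=4,fy=4,interpolation=cv2.INTER_CUBIC)
cv2.imwrite('pics/crop4.png',cv2.convertScaleAbs(a,alpha=1.4))
```

```text
cur [ 0.017 -0.005  0.53 ]
new [ 0.017 -0.005  0.53 ]
rotz -0.015 pos [0.4892 0.0565 0.1215] rot [-179.95   -0.    -11.43] [ 29.   9. -30.  -0. -51.  49.]
```

View pics/crop4.png

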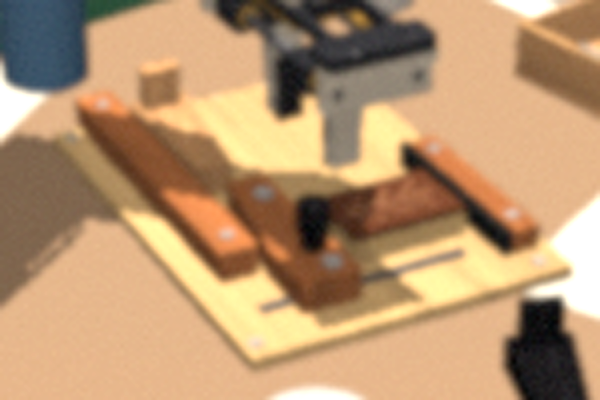

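The crop shows the block flat on the board between bar and pad, lengthwise. The knob is free at crop (314,222) and the fingers are above it. Lowering and pinching the knob.

Emit:
{"op": "play_rows", "data": {"rows": [{"slide": [0.015, -0.005, 0.25], "delta_rot": [0, 0, 0], "fingers": 0}, {"slide": [0, 0, 0.2], "delta_rot": [0, 0, 0], "fingers": 0}, {"slide": [0, 0, 0.08], "delta_rot": [0, 0, 0], "fingers": 0}, {"slide": [0, 0, 0], "delta_rot": [0, 0, 0], "fingers": -1}, {"slide": [0, 0, 0], "delta_rot": [0, 0, 0], "fingers": -1}, {"slide": [0, 0, 0], "delta_rot": [0, 0, 0], "fingers": -1}, {"slide": [0, 0, 0], "delta_rot": [0, 0, 0], "fingers": -1}], "squeeze": 40}}

```text
time_s: 8.1
tcp_pos: [0.4943, 0.0571, 0.0422]
eef_rot: [-180.0, -0.1, -11.4]
contact_force: [-1.7, -4.3, 6.1]
gripper_width: 0.0229
gripper_force: 40.0
```

Emit:
{"op": "play_rows", "data": {"rows": [{"slide": [0.04, 0, 0], "delta_rot": [0, 0, 0], "fingers": -1}, {"slide": [0.04, 0, 0], "delta_rot": [0, 0, 0], "fingers": -1}, {"slide": [0.04, 0, 0], "delta_rot": [0, 0, 0], "fingers": -1}, {"slide": [0, 0, 0], "delta_rot": [0, 0, 0], "fingers": -1}]}}

```text
time_s: 8.6
tcp_pos: [0.5124, 0.0534, 0.0422]
eef_rot: [180.0, -0.1, -11.4]
contact_force: [0.7, -6.6, 5.6]
gripper_width: 0.0227
gripper_force: 40.0
```

Run:
```python
from h import *
go(.5259,.0799,.042,-11.36);s=r.get_state();print(s['contact_force'],s['gripper_width'])
```

```text
cur [ 0.054 -0.191  0.002]
new [ 0.054 -0.191  0.002]
rotz -0.014 pos [0.5124 0.0534 0.0422] rot [ 1.800e+02 -6.000e-02 -1.142e+01] [ 28.  17. -33.   0. -40.  51.]
[ 0.65430678 -6.56067702  5.56658818] 0.022668313613189876
```

Emit:
{"op": "play_rows", "data": {"rows": [{"slide": [0.015, 0, 0], "delta_rot": [0, 0, 0], "fingers": -1}, {"slide": [0.012, 0, 0], "delta_rot": [0, 0, 0], "fingers": -1}, {"slide": [0, 0, 0], "delta_rot": [0, 0, 0], "fingers": -1}]}}

```text
time_s: 8.98
tcp_pos: [0.5158, 0.0527, 0.0422]
eef_rot: [-180.0, -0.0, -11.4]
contact_force: [-0.7, -4.5, 6.3]
gripper_width: 0.023
gripper_force: 40.0
```

Emit:
{"op": "play_rows", "data": {"rows": [{"slide": [0.01, 0, 0], "delta_rot": [0, 0, 0], "fingers": -1}, {"slide": [0, 0, 0], "delta_rot": [0, 0, 0], "fingers": -1}]}}

```text
time_s: 9.22
tcp_pos: [0.5168, 0.0525, 0.0422]
eef_rot: [180.0, 0.0, -11.4]
contact_force: [-3.9, -3.3, 7.9]
gripper_width: 0.0227
gripper_force: 40.0
```

Emit:
{"op": "play_rows", "data": {"rows": [{"slide": [0.01, 0, 0], "delta_rot": [0, 0, 0], "fingers": -1}, {"slide": [0, 0, 0], "delta_rot": [0, 0, 0], "fingers": -1}]}}

```text
time_s: 9.48
tcp_pos: [0.5175, 0.0523, 0.0422]
eef_rot: [180.0, 0.1, -11.4]
contact_force: [-8.1, 0.2, 12.3]
gripper_width: 0.0227
gripper_force: 40.0
```

Emit:
{"op": "play_rows", "data": {"rows": [{"slide": [0.01, 0, 0], "delta_rot": [0, 0, 0], "fingers": -1}, {"slide": [0, 0, 0], "delta_rot": [0, 0, 0], "fingers": -1}]}}

```text
time_s: 9.72
tcp_pos: [0.5181, 0.0521, 0.0422]
eef_rot: [180.0, 0.1, -11.5]
contact_force: [-13.0, 3.1, 15.2]
gripper_width: 0.0227
gripper_force: 40.0
```

Bar is snug at about 10 N. Releasing the knob and checking the room beside the brush pot.

Emit:
{"op": "play_rows", "data": {"rows": [{"slide": [0, 0, 0], "delta_rot": [0, 0, 0], "fingers": 0}, {"slide": [0, 0, 0], "delta_rot": [0, 0, 0], "fingers": 0}, {"slide": [0, 0, -0.3], "delta_rot": [0, 0, 0], "fingers": 0}, {"slide": [0, 0, -0.35], "delta_rot": [0, 0, 0], "fingers": 0}, {"slide": [0, 0, -0.2], "delta_rot": [0, 0, 0], "fingers": 0}, {"slide": [0, 0, 0], "delta_rot": [0, 0, 0], "fingers": 0}]}}

```text
time_s: 10.48
tcp_pos: [0.5218, 0.0528, 0.1717]
eef_rot: [-179.8, -0.3, -11.4]
contact_force: [-0.8, -0.2, -1.5]
gripper_width: 0.0441
gripper_force: 0.0
```

Run:
```python
from h import *
go(.5336,.2905,.17,-11.36)
c=ld('top0')
print('pot rim right',w(c,151,210,.09),'brush',w(c,140,205,.15),w(c,100,215,.17))
d=cap('top','top4');c=cap('side','side4')
a=cv2.resize(d['image'][120:280,90:350],None,fx=3,fy=3,interpolation=cv2.INTER_CUBIC)
cv2.imwrite('pics/crop5.png',cv2.convertScaleAbs(a,alpha=1.5))
```

```text
cur [-0.237 -1.568  0.011]
new [-0.235 -1.569  0.011]
rotz -0.015 pos [0.5218 0.0528 0.1717] rot [-179.8    -0.28  -11.43] [ 27.   9. -23.   0. -58.  51.]
pot rim right [0.52936328 0.39267641 0.09      ] brush [0.53518236 0.39772411 0.15      ] [0.51308537 0.47431256 0.17      ]
```

View pics/crop5.png

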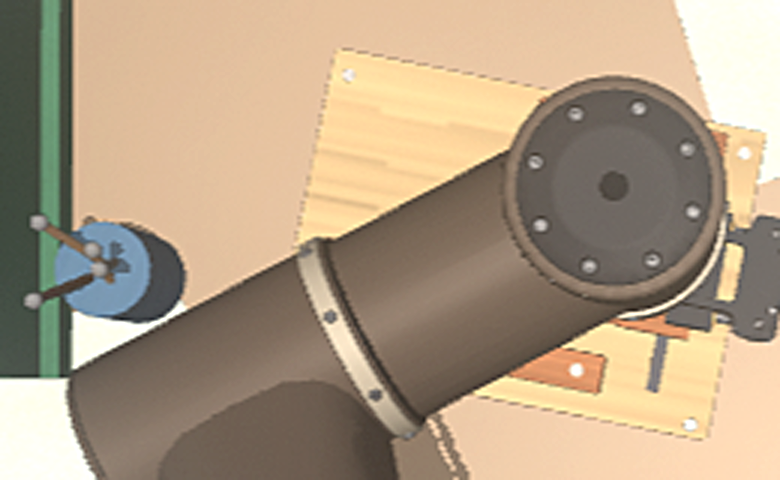

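The crop shows the board partly hidden by the wrist and the pot rim at about crop (150,270), which is y≈0.417. The gripper body will reach y≈0.386 over the tab, so there is room.

Emit:
{"op": "play_rows", "data": {"rows": [{"slide": [-0.06, -0.39, 0], "delta_rot": [0, 0, 0], "fingers": 0}, {"slide": [-0.06, -0.39, 0], "delta_rot": [0, 0, 0], "fingers": 0}, {"slide": [-0.06, -0.39, 0], "delta_rot": [0, 0, 0], "fingers": 0}, {"slide": [-0.056, -0.39, 0], "delta_rot": [0, 0, 0], "fingers": 0}, {"slide": [0, 0, 0.2], "delta_rot": [0, 0, 0], "fingers": 0}, {"slide": [0, 0, 0.2], "delta_rot": [0, 0, 0], "fingers": 0}, {"slide": [0, 0, 0], "delta_rot": [0, 0, 0], "fingers": 0}]}}

```text
time_s: 11.45
tcp_pos: [0.5298, 0.287, 0.1051]
eef_rot: [179.7, 0.2, -11.4]
contact_force: [0.5, -0.0, 1.2]
gripper_width: 0.0435
gripper_force: 0.0
```

Run:
```python
from h import *
go(.5336,.2905,.045,-11.36)
c=cap('side','side5')
a=cv2.resize(c['image'][150:270,220:390],None,fx=4,fy=4,interpolation=cv2.INTER_CUBIC)
cv2.imwrite('pics/crop6.png',cv2.convertScaleAbs(a,alpha=1.4))
```

```text
cur [ 0.02  -0.028  0.4  ]
new [ 0.02  -0.028  0.4  ]
rotz -0.019 pos [0.5298 0.287  0.1051] rot [179.66   0.25 -11.45] [ 47.  20. -17.  -0. -53.  32.]
```

View pics/crop6.png

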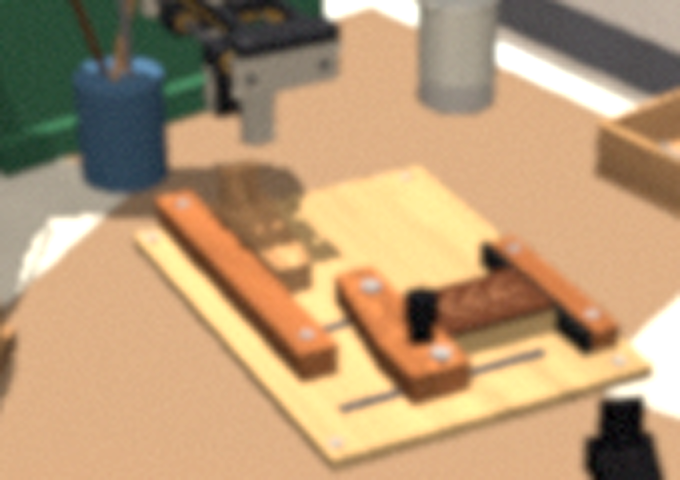

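The crop shows the block snug between bar and pad at about crop (495,300). The channel is open at (335,310), and the fingers are over the tab at (235,190) with the pot clear.

Emit:
{"op": "play_rows", "data": {"rows": [{"slide": [0.02, -0.028, 0.2], "delta_rot": [0, 0, 0], "fingers": 0}, {"slide": [0, 0, 0.2], "delta_rot": [0, 0, 0], "fingers": 0}, {"slide": [0, 0, 0], "delta_rot": [0, 0, 0], "fingers": 0}, {"slide": [0, 0, 0], "delta_rot": [0, 0, 0], "fingers": -1}, {"slide": [0, 0, 0], "delta_rot": [0, 0, 0], "fingers": -1}, {"slide": [0, 0, 0], "delta_rot": [0, 0, 0], "fingers": -1}, {"slide": [0, 0, 0], "delta_rot": [0, 0, 0], "fingers": -1}], "squeeze": 25}}

```text
time_s: 12.38
tcp_pos: [0.5359, 0.2924, 0.0497]
eef_rot: [-179.9, -0.1, -11.4]
contact_force: [-1.3, 0.4, 3.3]
gripper_width: 0.0122
gripper_force: 25.0
```

```bash
cat >> h.py <<'E'
def J():
    s=r.get_state();a=np.radians(-11.36);d=s['tcp_pos'][:2]-[.5259,.0799];R=np.array([[np.cos(a),np.sin(a)],[-np.sin(a),np.cos(a)]])
    print('jig tcp',(R@d).round(4),'F jig',(R@s['contact_force'][:2]).round(1),s['contact_force'][2].round(1),'z',s['tcp_pos'][2].round(4),'w',s['gripper_width'],'t',s['time_s'],s['eef_rot'].round(1))
E
python3 -c "
from h import *
J()"
```

```text
jig tcp [-0.032   0.2104] F jig [-1.4  0.2] 3.3 z 0.0497 w 0.012161029283832003 t 12.375 [-1.799e+02 -1.000e-01 -1.140e+01]
```

Emit:
{"op": "play_rows", "data": {"rows": [{"slide": [-0.02, 0.03, 0], "delta_rot": [0, 0, 0], "fingers": -1}, {"slide": [-0.015, 0.08, 0], "delta_rot": [0, 0, 0], "fingers": -1}, {"slide": [0, 0.1, 0], "delta_rot": [0, 0, 0], "fingers": -1}, {"slide": [0, 0.1, 0], "delta_rot": [0, 0, 0], "fingers": -1}, {"slide": [0, 0.05, 0], "delta_rot": [0, 0, 0], "fingers": -1}, {"slide": [0, 0, 0], "delta_rot": [0, 0, 0], "fingers": -1}]}}

```text
time_s: 13.12
tcp_pos: [0.5203, 0.2394, 0.0496]
eef_rot: [-180.0, -0.1, -11.5]
contact_force: [5.3, -2.3, 7.8]
gripper_width: 0.0116
gripper_force: 25.0
```

```bash
python3 -c "
from h import *
J()"
```

```text
jig tcp [-0.0369  0.1552] F jig [ 5.6 -1.2] 7.8 z 0.0496 w 0.011611303830074794 t 13.125 [-1.80e+02 -1.00e-01 -1.15e+01]
```

Emit:
{"op": "play_rows", "data": {"rows": [{"slide": [0.004, 0.08, 0], "delta_rot": [0, 0, 0], "fingers": -1}, {"slide": [0, 0.08, 0], "delta_rot": [0, 0, 0], "fingers": -1}, {"slide": [0, 0.06, 0], "delta_rot": [0, 0, 0], "fingers": -1}, {"slide": [0, 0, 0], "delta_rot": [0, 0, 0], "fingers": -1}]}}

```text
time_s: 13.62
tcp_pos: [0.5139, 0.2073, 0.0496]
eef_rot: [-180.0, -0.0, -11.4]
contact_force: [1.0, -0.1, 10.8]
gripper_width: 0.0119
gripper_force: 25.0
```

```bash
python3 -c "
from h import *
J()"
```

```text
jig tcp [-0.0369  0.1226] F jig [1.  0.1] 10.8 z 0.0496 w 0.011919731665162768 t 13.625 [-180.    -0.   -11.4]
```

Emit:
{"op": "play_rows", "data": {"rows": [{"slide": [0, 0.03, 0], "delta_rot": [0, 0, 0], "fingers": -1}, {"slide": [0, 0.03, 0], "delta_rot": [0, 0, 0], "fingers": -1}, {"slide": [0, 0.02, 0], "delta_rot": [0, 0, 0], "fingers": -1}, {"slide": [0, 0, 0], "delta_rot": [0, 0, 0], "fingers": -1}]}}

```text
time_s: 14.12
tcp_pos: [0.5118, 0.1964, 0.0496]
eef_rot: [-179.9, -0.1, -11.4]
contact_force: [1.4, 4.2, 8.9]
gripper_width: 0.0118
gripper_force: 25.0
```

```bash
python3 -c "
from h import *
J()"
```

```text
jig tcp [-0.0368  0.1115] F jig [0.6 4.4] 8.9 z 0.0496 w 0.011803547856159679 t 14.125 [-1.799e+02 -1.000e-01 -1.140e+01]
```

Emit:
{"op": "play_rows", "data": {"rows": [{"slide": [0, 0.02, 0], "delta_rot": [0, 0, 0], "fingers": -1}, {"slide": [0, 0.02, 0], "delta_rot": [0, 0, 0], "fingers": -1}, {"slide": [0, 0, 0], "delta_rot": [0, 0, 0], "fingers": -1}], "squeeze": 40}}

```text
time_s: 14.5
tcp_pos: [0.5106, 0.1911, 0.0496]
eef_rot: [-179.9, -0.1, -11.4]
contact_force: [-0.7, 6.7, 9.5]
gripper_width: 0.0119
gripper_force: 40.0
```

```bash
python3 -c "
from h import *
J()"
```

```text
jig tcp [-0.037  0.106] F jig [-2.1  6.5] 9.5 z 0.0496 w 0.011872074804127487 t 14.5 [-1.799e+02 -1.000e-01 -1.140e+01]
```

Emit:
{"op": "play_rows", "data": {"rows": [{"slide": [0, 0.02, 0], "delta_rot": [0, 0, 0], "fingers": -1}, {"slide": [0, 0.02, 0], "delta_rot": [0, 0, 0], "fingers": -1}, {"slide": [0, 0, 0], "delta_rot": [0, 0, 0], "fingers": -1}]}}

```text
time_s: 14.88
tcp_pos: [0.5095, 0.1861, 0.0496]
eef_rot: [-179.8, -0.1, -11.4]
contact_force: [-2.0, 9.8, 6.9]
gripper_width: 0.0117
gripper_force: 40.0
```

```bash
python3 -c "
from h import *
J()"
```

```text
jig tcp [-0.037   0.1009] F jig [-3.9  9.2] 6.9 z 0.0496 w 0.011696104809829268 t 14.875 [-1.798e+02 -1.000e-01 -1.140e+01]
```

Emit:
{"op": "play_rows", "data": {"rows": [{"slide": [-0.004, 0.025, 0], "delta_rot": [0, 0, 0], "fingers": -1}, {"slide": [0, 0.025, 0], "delta_rot": [0, 0, 0], "fingers": -1}, {"slide": [0, 0, 0], "delta_rot": [0, 0, 0], "fingers": -1}]}}

```text
time_s: 15.25
tcp_pos: [0.5084, 0.1802, 0.0499]
eef_rot: [-179.7, -0.2, -11.4]
contact_force: [-1.4, 14.6, 7.5]
gripper_width: 0.0116
gripper_force: 40.0
```

```bash
python3 -c "
from h import *
J()"
```

```text
jig tcp [-0.037   0.0949] F jig [-4.3 14. ] 7.5 z 0.0499 w 0.011649501873652865 t 15.25 [-179.7   -0.2  -11.4]
```

Emit:
{"op": "play_rows", "data": {"rows": [{"slide": [-0.004, 0.02, 0], "delta_rot": [0, 0, 0], "fingers": -1}, {"slide": [0, 0.015, 0], "delta_rot": [0, 0, 0], "fingers": -1}, {"slide": [0, 0, 0], "delta_rot": [0, 0, 0], "fingers": -1}]}}

```text
time_s: 15.62
tcp_pos: [0.5076, 0.1767, 0.0504]
eef_rot: [-179.5, -0.3, -11.4]
contact_force: [-1.2, 20.2, 7.4]
gripper_width: 0.0119
gripper_force: 40.0
```

```bash
python3 -c "
from h import *
J()"
```

```text
jig tcp [-0.037   0.0913] F jig [-5.2 19.6] 7.4 z 0.0504 w 0.011885600667261968 t 15.625 [-179.5   -0.3  -11.4]
```

About 19 N at wedge y≈45 mm, so it is jammed. Letting go, lifting and looking.

Emit:
{"op": "play_rows", "data": {"rows": [{"slide": [0, 0, 0], "delta_rot": [0, 0, 0], "fingers": -0.2}, {"slide": [0, 0, 0], "delta_rot": [0, 0, 0], "fingers": -0.2}, {"slide": [0, 0, -0.2], "delta_rot": [0, 0, 0], "fingers": -0.2}, {"slide": [0, 0, -0.35], "delta_rot": [0, 0, 0], "fingers": -0.2}, {"slide": [0, 0, -0.35], "delta_rot": [0, 0, 0], "fingers": -0.2}, {"slide": [0, -0.38, 0], "delta_rot": [0, 0, 0], "fingers": -0.2}, {"slide": [0, -0.38, 0], "delta_rot": [0, 0, 0], "fingers": -0.2}, {"slide": [0, 0, 0], "delta_rot": [0, 0, 0], "fingers": -0.2}]}}

```text
time_s: 16.62
tcp_pos: [0.5269, 0.2851, 0.1818]
eef_rot: [179.8, 0.2, -11.3]
contact_force: [-0.7, 0.0, -1.1]
gripper_width: 0.0352
gripper_force: 0.0
```

Run:
```python
from h import *
J()
c=cap('side','side6');d=cap('top','top6')
a=cv2.resize(c['image'][170:270,240:390],None,fx=4,fy=4,interpolation=cv2.INTER_CUBIC)
cv2.imwrite('pics/crop7.png',cv2.convertScaleAbs(a,alpha=1.4))
a=cv2.resize(d['image'][125:275,170:350],None,fx=3,fy=3,interpolation=cv2.INTER_CUBIC)
cv2.imwrite('pics/crop8.png',cv2.convertScaleAbs(a,alpha=1.5))
```

```text
jig tcp [-0.0395  0.2013] F jig [-0.7 -0.1] -1.1 z 0.1818 w 0.03522407339587756 t 16.625 [179.8   0.2 -11.3]
```

View pics/crop7.png

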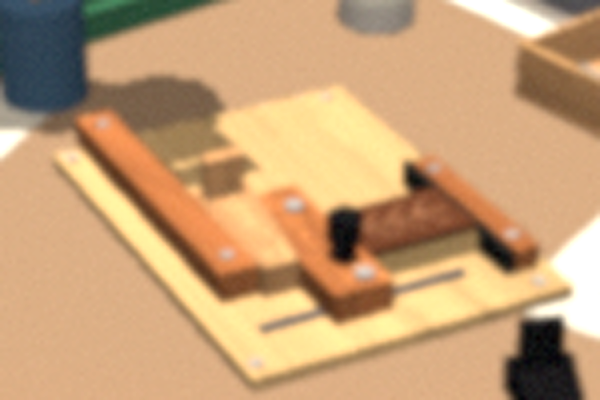

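View pics/crop8.png

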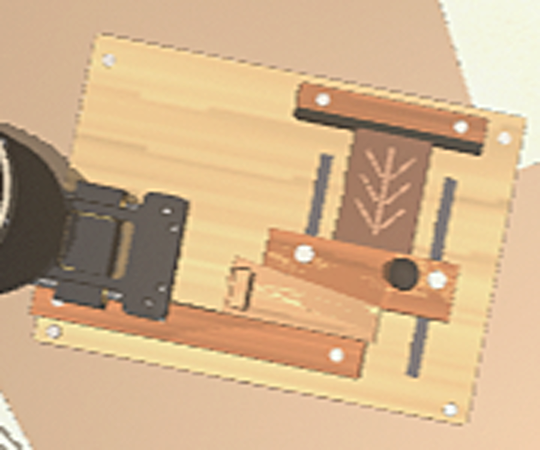

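The pictures show the block lengthwise and flat between bar and pad at crop (385,190). The wedge is deep in the channel against heel and ramp at (300,290), with its tab at (240,285), and the gripper is clear. Handing in.

```bash
python3 -c "
from h import *
print(r.close_job())"
```

```text
the job is handed in; nothing more can be done
None
```

I handed in the job at about 17 s; the system gave no verdict. In the last pictures the long block lies flat and lengthwise against the fence's pad, with the bar snug on it. The wedge was pushed in with about 19 N and looks seated between heel and ramp, and I did not touch the square block, ink tin or brush pot.

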